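Slide the tin off the shelf's push-to-open panel and pop the panel ajar

ROBOT

A 7-joint arm with a two-finger parallel gripper is mounted at the origin on the work surface. World frame = base frame: x ahead of the robot, y to its left, z up, the work surface at z = 0. Lengths are in mm, angles in rad, forces in N, time in s.
With the tool pointing down it reaches from about 425 to 950 mm from the base axis. Payload 4.7 kg.
Tool frame: the origin (TCP) lies midway between the tips of the shut fingers; the grasp point (between the pads) lies 19 mm behind it (r.tcp_to_grasp is the distance from the TCP to the grasp point, in mm); z points along the fingers, y is the line along which they close (so a half turn about z gives the same grasp; the last joint's range is limited). The gripper opens to 85 mm and grips with 20 to 120 N. Pads are 22 mm wide; open, the fingers measure 114 mm over their backs; the gripper's body (76 mm by 85 mm) begins 54 mm behind the grasp point. The pads swing forward as they close: fully open they stand 13 mm farther back than shut.
Start: joints at [-0.029, 0.469, -0.049, 1.532, 0.024, 1.141, -0.082], TCP at [675.017, 0.046, 231.335] pointing down, gripper open.
Joint ranges: [-2.59, 2.59], [-0.33, 1.99], [-1.39, 1.29], [0.1, 2.45], [-1.04, 4.18], [0.21, 1.99], [-2.66, 2.66]. Speed limits (rad/s): [2.57, 2.57, 3.14, 3.14, 3.14, 3.14, 3.14].

INTERFACE

Orientations are given as a 3x3 rotation matrix whose columns are the frame's x, y, z axes.
In Python, from cell import r gives the robot as it stands. The module is installed in compiled form; this text tells all that it offers.
- The arm moves only by the shell command python3 -m creep 'ROWS'. ROWS is JSON, a list of rows, each a list of 5 numbers: the closure, from 0 (fully open) to 1 (shut), then the shift along the tool's x, y, z in cm, then the turn about the tool's z in degrees. A call has 1 to 20 rows; each row is the pose to reach, as a shift and turn from the pose commanded when the call began, along the tool's axes at that moment; what a row does not reach only later rows make up. A row lasts 1/12 s, in which the tool goes at most 41.7 mm and 7.16 degrees, less where a joint would pass 70% of its speed; a pose out of reach is approached as far as the arm can. A call with a gripper value outside its range is refused whole. The fingers move at their own pace and stop on an object; the grip force is fixed at half the most. Time passes only in rows, so rows that repeat a pose let the fingers close. It gives the time, the measured TCP pose, the force, the opening and the grip force at its end, in the units of the state.
- r.read_state(): the state, without advancing time (a new reading comes with each control period).
- r.read_camera(name): name is "scene" or "side" or "wrist"; returns the picture (400x640x3 uint8, red, green, blue); there is no depth.
- r.calibration(name): a dict with "intrinsics" (3x3 intrinsics, pixels), "rvec" (rotation vector, rad) and "tvec" (3), from world to camera coordinates, as OpenCV has them. Camera axes: x right, y down, z forward; pixel columns grow to the right and rows downward; lengths in mm; the calibration is good to about 2 mm. A picture is of the moment at which its call begins: read the wrist's pose just before it. calibration takes no time and is no camera call; for the wrist camera it gives the pose at the moment of the call.
- r.close_job(): hands the job in; it is judged then, once.
The state is a dict: "clock": time; "qpos": joint angles; "qd": joint speeds; "effort": joint torques, N m; "tool_pos": TCP position; "ee_rot": TCP orientation; "ft_force": force on the tool from outside, world axes, zero at the start; "torque": the same for the moment, N m; "grip_width": finger opening in mm; "gripper_force": force on a finger pad.
Only numpy, scipy, OpenCV 4.12 (cv2) and the standard library are available. Lean on these libraries where they do the work, as an engineer would, in place of code of your own. Each camera call takes 0.05 s, during which the arm holds its last target. There are 200 camera calls.

TASK

The small aluminium tin is standing on the dark wooden push-to-open panel in the marble shelf. Without gripping or lifting anything, gently push the tin along the shelf with your fingertips, fully off the panel and onto the marble on the side away from the blue soap pump, leaving it upright and the nail clipper, the pump and the other things where they are. Then press the brass dot on the closed panel until its catch lets go, and take your hand away so the panel springs ajar and stays that way.

Things in the scene. Friction and masses are not known exactly. Their poses are not given: they have to be found in the camera images.
- shelf: fixed marble shelf block, 200 mm (x) by 620 mm (y) by 80 mm high, standing on the vanity top; origin at the centre of its underside, so its flat top is at z = 80 mm in its frame. Its y axis runs along its length, its -x side faces the robot. In the middle of the top, flush with the marble, lies the push-to-open panel: 110 mm (x from -55 to +55) by 130 mm (y from -65 to +65), with a 2 mm gap round it
- panel (a joint): hinge angle of the dark wooden panel, rad: 0 closed and flush with the marble, positive when its robot-side edge has risen, negative when pressed in (hard stop -0.09). Hinged along its far (+x) edge; a spring pushes it up against a touch catch under the near edge. Once freed and let up it rises slowly by itself to about 0.34 and stays; the catch does not engage again
- panel_press (a point): brass dot, 18 mm across, on top of the panel, midway along and 25 mm from its free near edge: the place to press. Closed, it is at x -30, y 0, z 80 mm in the shelf frame; it moves with the panel. Pressing it down 5 mm (about 7 N; hard stop at 8 mm) frees the catch; under 3 N nothing moves. Ajar, it stands about 28 mm above the marble
- tin: round aluminium tin, 60 mm across, 30 mm tall, loose, about 90 g; origin at the centre of its underside. It starts on the panel, wholly within it
- pump: blue plastic soap pump, 62 mm across, 137 mm tall, white push head with a 42 mm spout along its -x axis, loose on the marble near one end of the shelf, about 240 mm from the shelf's middle (which end varies); origin at the centre of its underside; leave alone
- clipper: steel nail clipper, 60 mm long (its x) by 13 mm wide by 11 mm tall, loose on the marble near the shelf's other end, about 240 mm from the middle, lying roughly across the shelf; origin at the centre of its underside; leave alone
- mug: blue ceramic tumbler, 74 mm across, 95 mm tall, loose on the vanity top at the robot's left (+y) of the shelf; origin at the centre of its underside; leave alone
- dish: white ceramic bowl, 110 mm across, 25 mm tall, loose on the vanity top at the left (+y), beyond the tumbler; origin at the centre of its underside; leave alone
- jar: amber jar with black cap, 68 mm across, 60 mm tall, loose on the vanity top at the right (-y) of the shelf; origin at the centre of its underside; leave alone
- soap: green bar of soap, 55 by 85 by 25 mm, loose on the vanity top at the right (-y), beyond the jar; origin at the centre of its underside; leave alone

How it is judged:
By the outcome, as a careful person would: the job done as asked, in the order asked, and still so for the second after the job is handed in, with the robot touching nothing.
It also fails if it takes over 51 s, if anything falls off the work surface, if the arm or the gripper's body presses on something with over 40 N, if the wrist force passes 120 N, or if a joint passes its speed limit or range.

## Working session

There is one attempt and no reset: what is moved stays moved. The work goes in short steps, Python scripts to look and compute and a shell command to move; the robot and the scene stay as the last step left them, time stands still between calls to the robot, and variables do not carry over. Pictures are saved under pics/ and viewed, at most 10 in all, crops included, and the job is handed in when it is done.

```bash
mkdir -p pics; cat > h.py <<'E'
import numpy as np,cv2
from cell import r
def ray(n,uv,z,c=None):
    c=c or r.calibration(n);K=np.array(c["intrinsics"],float);R=cv2.Rodrigues(np.array(c["rvec"],float))[0];t=np.array(c["tvec"],float).ravel()
    o=-R.T@t;d=R.T@np.linalg.inv(K)@np.array([uv[0],uv[1],1.]);return o+d*(z-o[2])/d[2]
def save(n,f):
    im=r.read_camera(n);cv2.imwrite('pics/'+f,im[:,:,::-1]);return im
E
python3 - <<'E'
from h import *
a=save('scene','s1.png');b=save('wrist','w1.png')
s=r.read_state();print(s['clock'],s['tool_pos'],np.round(s['ee_rot'],3).tolist(),s['ft_force'])
for n in('scene','side','wrist'):
    c=r.calibration(n);R=cv2.Rodrigues(np.array(c["rvec"],float))[0];print(n,(-R.T@np.array(c['tvec']).ravel()).round(),R[2].round(2))
E
```

```text
0.1 [ 6.74479670e+02 -1.11730506e-03  2.30352576e+02] [[-0.0, 1.0, -0.002], [1.0, 0.0, -0.0], [-0.0, -0.002, -1.0]] [-0.26934616  0.50703978 -0.34638316]
scene [1441. -199.  859.] [-0.76  0.17 -0.62]
side [-202. -940.  799.] [ 0.53  0.67 -0.52]
wrist [675.  73. 373.] [-0.   -0.28 -0.96]
```

View pics/s1.png

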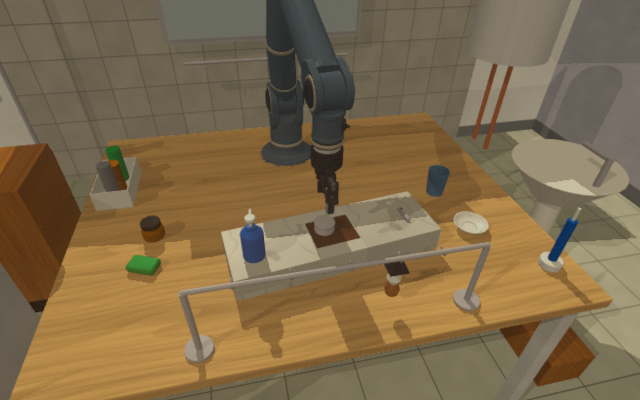

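View pics/w1.png

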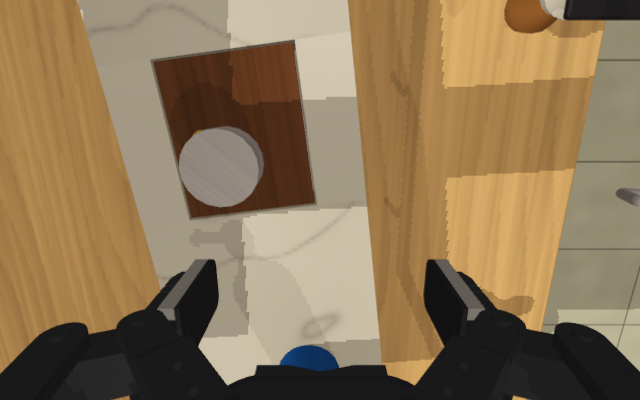

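The wrist view has +y up and +x right. The panel corners are at about (152,60), (294,40), (316,204) and (190,218), and the tin top is centred at (221,166). The pump is at the bottom (-y), so the tin goes towards +y, the clipper's end.

```bash
python3 - <<'E'
from h import *
P=[ray('wrist',p,80) for p in [(152,60),(294,40),(316,204),(190,218)]]
P=np.array(P)[:,:2];print(P.round(1))
c=P.mean(0);ey=(P[0]-P[3]+P[1]-P[2]);ey/=np.linalg.norm(ey);ex=np.array([ey[1],-ey[0]])
print('c',c,'yaw',np.degrees(np.arctan2(ex[1],ex[0])),'sizes',np.linalg.norm(P[0]-P[3]),np.linalg.norm(P[1]-P[0]))
print('dot',c-30*ex)
t=ray('wrist',(221,166),110)[:2];print('tin',t,'shelf frame',(t-c)@ex,(t-c)@ey)
for nm,uv in (('clip',(403,213)),('pumpbase',(254,257))):
    q=ray('scene',uv,82)[:2];print(nm,q,(q-c)@ex,(q-c)@ey)
E
```

```text
[[542.8 100.2]
 [653.9 114.6]
 [670.4 -17.2]
 [558.8 -30.3]]
c [606.48035664  41.82111074] yaw 7.043612118782955 sizes 131.4825382172452 112.05680694113586
dot [576.70676363  38.14236646]
tin [598.65111912  22.18710278] shelf frame -10.17776752593547 -18.525773313753774
clip [577.07255962 275.5643672 ] -0.523137045210506 235.585345037083
pumpbase [ 671.46363719 -194.6007683 ] 35.50167038448068 -242.60618920285378
```

```bash
python3 -m creep '[[0.3,-0.6,-1.2,1,-1],[0.65,-1.2,-2.4,2.5,-2],[0.65,-1.8,-3.6,4,-4],[0.65,-2.4,-4.8,5.5,-5],[0.65,-3,-6,7,-6],[0.65,-3.4,-6.9,8,-7],[0.65,-3.4,-6.9,8,-7],[0.65,-3.4,-6.9,8,-7],[0.65,-3.4,-6.9,8,-7]]'
python3 - <<'E'
from h import *
save('wrist','w2.png');s=r.read_state();print(s['tool_pos'],s['grip_width'],np.round(s['ee_rot'],3).tolist())
E
```

```text
clock: 0.85
tool_pos: [607.2, -33.5, 152.1]
ee_rot: [[-0.122, 0.993, 0.002], [0.993, 0.122, 0.0], [0.0, 0.002, -1.0]]
ft_force: [0.3, 0.3, -0.5]
grip_width: 30.2
gripper_force: 0.0
[607.4129699  -33.33282115 152.27457209] 30.072566500260287 [[-0.122, 0.992, 0.002], [0.993, 0.122, 0.0], [0.0, 0.002, -1.0]]
```

View pics/w2.png

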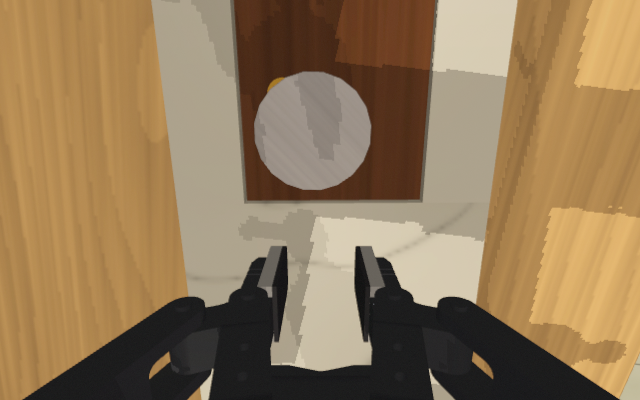

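The tool is aligned with the panel. The tin top is centred at (313,130), slightly left of the finger midline at 321, and the panel's near end edge runs from (245,202) to (422,200).

```bash
python3 - <<'E'
from h import *
s=r.read_state();R=np.array(s['ee_rot']);p=np.array(s['tool_pos'])
for n,uv,z in(('tin',(313,130),110),('c1',(245,202),80),('c2',(422,200),80),('dotedge',(278,80),80)):
    q=ray('wrist',uv,z);print(n,q.round(1),'tool',(R.T@(q-p)).round(1))
E
```

```text
tin [597.  22. 110.] tool [56.2 -3.7 42.3]
c1 [558.8 -31.2  80. ] tool [  8.1 -48.1  72.2]
c2 [671.2 -16.   80. ] tool [ 9.4 65.2 72.4]
dotedge [573.3  45.2  80. ] tool [ 82.1 -24.5  72.2]
```

```bash
python3 -m creep '[[0.65,-0.2,-0.3,1.5,0],[0.65,-0.2,-0.4,3,0],[0.65,-0.2,-0.4,4.5,0],[0.65,-0.2,-0.4,5.5,0],[0.65,-0.2,-0.4,6.1,0],[0.65,0,-0.4,6.2,0],[0.65,0.5,-0.4,6.2,0],[0.65,1.0,-0.4,6.2,0],[0.65,1.4,-0.4,6.2,0],[0.65,1.7,-0.4,6.2,0],[0.65,2.0,-0.4,6.2,0],[0.65,2.3,-0.4,6.2,0],[0.65,2.7,-0.4,6.2,0],[0.65,3.1,-0.4,6.2,0],[0.65,3.5,-0.4,6.2,0],[0.65,3.5,-0.4,6.2,0]]'
python3 - <<'E'
from h import *
save('wrist','w3.png')
E
```

```text
clock: 2.23
tool_pos: [597.7, 1.7, 89.4]
ee_rot: [[-0.123, 0.992, 0.0], [0.992, 0.123, 0.001], [0.001, 0.0, -1.0]]
ft_force: [0.3, -0.2, 1.0]
grip_width: 30.1
gripper_force: 0.0
```

View pics/w3.png

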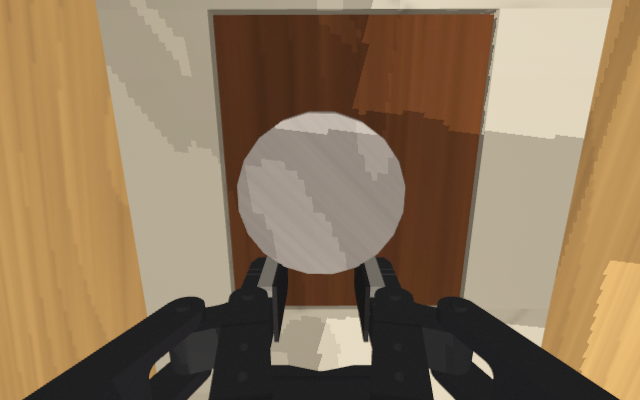

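The tin sits centred between the fingertips at (321,193) and the panel is undisturbed. I'll keep pushing.

```bash
python3 -m creep '[[0.65,0.4,0,0,0],[0.65,1,0,0,0],[0.65,1.7,0,0,0],[0.65,2.4,0,0,0],[0.65,3.1,0,0,0],[0.65,3.8,0,0,0],[0.65,4.5,0,0,0],[0.65,5.2,0,0,0],[0.65,5.9,0,0,0],[0.65,6.6,0,0,0],[0.65,7.3,0,0,0],[0.65,8,0,0,0],[0.65,8.7,0,0,0],[0.65,9.4,0,0,0],[0.65,10.1,0,0,0],[0.65,10.7,0,0,0],[0.65,11.2,0,0,0],[0.65,11.6,0,0,0],[0.65,11.8,0,0,0],[0.65,11.9,0,0,0]]'
python3 - <<'E'
from h import *
save('wrist','w4.png')
E
```

```text
clock: 3.95
tool_pos: [583.3, 118.8, 89.3]
ee_rot: [[-0.122, 0.993, 0.0], [0.993, 0.122, 0.0], [0.0, 0.0, -1.0]]
ft_force: [-0.4, -0.3, -0.2]
grip_width: 30.0
gripper_force: 0.2
```

View pics/w4.png

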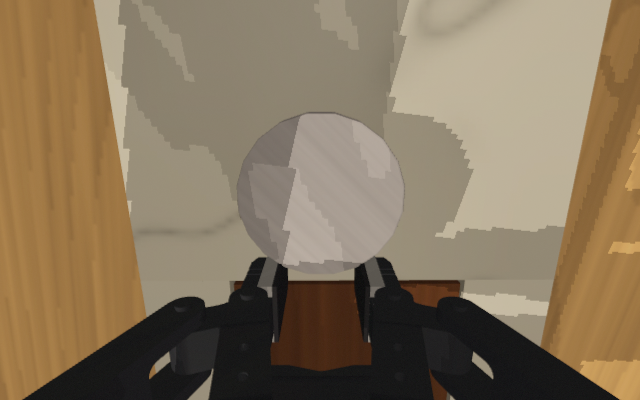

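The tin is off the panel: the panel's edge is at row 282, about 19 mm behind the tin. Next I'll back off, rise, shut the fingers and hover over the dot.

```bash
python3 -m creep '[[0.65,-0.5,0,0,0],[0.65,-1.5,0,0,0],[0.65,-2.5,0,-0.3,0],[0.65,-3.5,0,-1.5,0],[1,-5,-0.5,-2.5,0],[1,-6.5,-1,-3.5,0],[1,-7.5,-1.4,-4,0],[1,-8,-1.6,-4,0],[1,-8,-1.6,-4,0],[1,-8,-1.6,-4,0],[1,-8,-1.6,-4,0]]'
python3 - <<'E'
from h import *
save('wrist','w5.png');s=r.read_state();print(s['tool_pos'],s['grip_width'],s['ft_force'])
E
```

```text
clock: 4.92
tool_pos: [576.9, 38.0, 128.9]
ee_rot: [[-0.123, 0.992, -0.001], [0.992, 0.123, 0.001], [0.001, -0.001, -1.0]]
ft_force: [-0.6, -0.6, 0.1]
grip_width: 0.2
gripper_force: 0.0
[576.92558552  38.19999551 128.80259177] 0.2726566559895459 [ 0.07910613 -0.19484438  0.50327354]
```

View pics/w5.png

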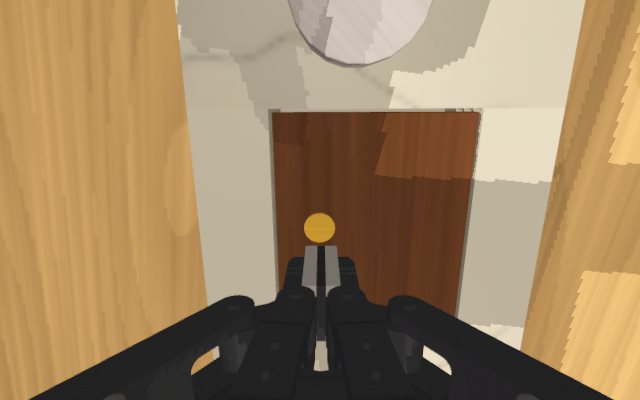

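The brass dot is at (319,228), just beyond the shut tips, and the tin stands clear on the marble.

```bash
python3 - <<'E'
from h import *
s=r.read_state();R=np.array(s['ee_rot']);q=ray('wrist',(319,228),80);print(q,R.T@(q-np.array(s['tool_pos'])))
E
```

```text
[576.35090483  37.43227502  80.        ] [-0.72567956 -0.62928059 48.80256152]
```

```bash
python3 -m creep '[[1,0,0,1.5,0],[1,0,0,3,0],[1,0,0,4,0],[1,0,0,4.5,0],[1,0,0,4.7,0],[1,0,0,4.9,0],[1,0,0,5.0,0],[1,0,0,5.1,0],[1,0,0,5.2,0],[1,0,0,5.3,0],[1,0,0,5.3,0],[1,0,0,5.3,0]]'
```

```text
clock: 5.97
tool_pos: [577.4, 37.5, 77.7]
ee_rot: [[-0.122, 0.993, 0.001], [0.993, 0.122, 0.0], [0.0, 0.001, -1.0]]
ft_force: [-3.3, 0.3, 6.1]
grip_width: 0.0
gripper_force: 3.0
```

```bash
python3 -m creep '[[1,0,0,0.1,0],[1,0,0,0.2,0],[1,0,0,0.3,0],[1,0,0,0.4,0],[1,0,0,0.4,0],[1,0,0,0.4,0]]'
```

```text
clock: 6.47
tool_pos: [577.6, 37.4, 74.0]
ee_rot: [[-0.122, 0.993, 0.002], [0.993, 0.122, 0.0], [0.0, 0.002, -1.0]]
ft_force: [-3.5, 0.0, 7.1]
grip_width: -0.1
gripper_force: 3.9
```

```bash
python3 -m creep '[[1,0,0,0.1,0],[1,0,0,0.15,0],[1,0,0,0.15,0],[1,0,0,0.15,0]]'; python3 -m creep '[[1,0,0,-0.5,0],[1,0,0,-2,0],[1,0,0,-4,0],[1,0,0,-6,0],[1,0,0,-8.5,0],[1,0,0,-11,0],[1,0,0,-13,0],[1,0,0,-14,0],[1,0,0,-14,0],[1,0,0,-14,0],[1,0,0,-14,0],[1,0,0,-14,0],[1,0,0,-14,0],[1,0,0,-14,0],[1,0,0,-14,0],[1,0,0,-14,0],[1,0,0,-14,0],[1,0,0,-14,0],[1,0,0,-14,0],[1,0,0,-14,0]]'; python3 - <<'E'
from h import *
a=save('wrist','w6.png');b=save('scene','s6.png')
cv2.imwrite('pics/c6.png',np.vstack([a,cv2.resize(b[170:300,190:470],(640,200))])[:600,:,::-1])
E
```

```text
clock: 6.8
tool_pos: [577.8, 37.5, 72.8]
ee_rot: [[-0.122, 0.993, 0.002], [0.993, 0.122, 0.001], [0.0, 0.002, -1.0]]
ft_force: [-2.8, 0.7, 8.7]
grip_width: -0.1
gripper_force: 4.8
clock: 8.47
tool_pos: [577.2, 37.1, 210.9]
ee_rot: [[-0.122, 0.993, 0.0], [0.993, 0.122, 0.0], [0.0, 0.0, -1.0]]
ft_force: [0.1, 0.1, 0.2]
grip_width: -0.2
gripper_force: 0.0
```

View pics/c6.png

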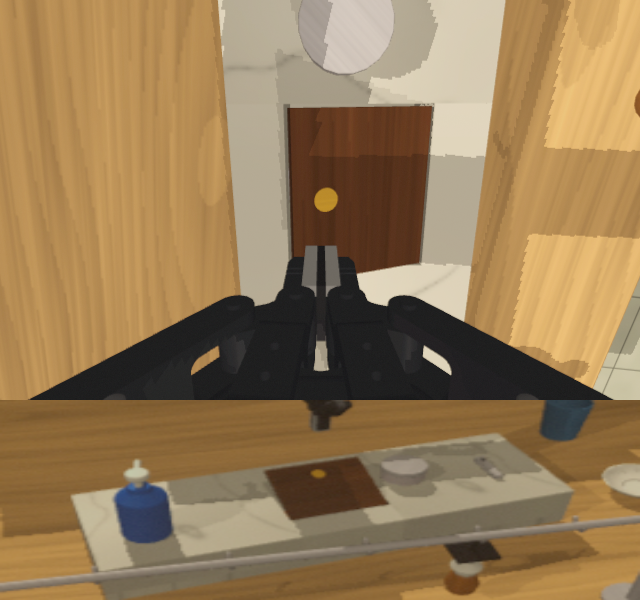

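The panel has risen: the dot has shifted to (326,200). The tin is upright on the marble, and the clipper and pump look unmoved. I'll let the panel settle and triangulate the dot's height.

```bash
python3 -m creep '[[1,0,0,0,0],[1,0,0,0,0],[1,0,0,0,0],[1,0,0,0,0],[1,0,0,0,0],[1,0,0,0,0],[1,0,0,0,0],[1,0,0,0,0],[1,0,0,0,0],[1,0,0,0,0],[1,0,0,0,0],[1,0,0,0,0],[1,0,0,0,0],[1,0,0,0,0],[1,0,0,0,0],[1,0,0,0,0],[1,0,0,0,0],[1,0,0,0,0],[1,0,0,0,0],[1,0,0,0,0]]' | head -1; python3 - <<'E'
from h import *
for k in range(2):
    uv={}
    for n,(x0,y0,x1,y1) in {'wrist':(290,150,370,240),'scene':(300,205,370,250)}.items():
        im=r.read_camera(n)[y0:y1,x0:x1];m=cv2.inRange(cv2.cvtColor(im,cv2.COLOR_RGB2HSV),(15,150,130),(35,255,255))
        M=cv2.moments(m,True);uv[n]=(M['m10']/M['m00']+x0,M['m01']/M['m00']+y0)
    Ps=[]
    for n in uv:
        c=r.calibration(n);Ps.append(np.array(c['intrinsics'])@np.c_[cv2.Rodrigues(np.array(c['rvec'],float))[0],np.array(c['tvec']).ravel()])
    X=cv2.triangulatePoints(Ps[0],Ps[1],np.array(uv['wrist']),np.array(uv['scene'])).ravel();print(uv,X[:3]/X[3])
E
```

```text
clock: 10.23
{'wrist': (325.58810572687224, 199.44493392070484), 'scene': (314.8984771573604, 208.48730964467006)} [571.72198947  17.71837831 129.50734046]
{'wrist': (325.6131868131868, 199.45054945054946), 'scene': (315.1185567010309, 208.45876288659792)} [571.7840223   18.10117789 129.69041889]
```

The scene mask picked up the table, so I'll tighten the crop around (329,218).

```bash
python3 - <<'E'
from h import *
for z in(80,95,108,115):print(z,ray('wrist',(325.6,199.4),z)[:2].round(1),ray('scene',(329.1,218.1),z)[:2].round(1))
t=ray('wrist',(346,24),110);print('tin',t)
E
```

```text
80 [582.4  30.3] [551.8  45.3]
95 [581.6  34.6] [569.   40.6]
108 [581.   38.4] [583.8  36.5]
115 [580.6  40.4] [591.8  34.4]
tin [579.1032593  154.96882089 110.        ]
```

The dot stands about 27 mm above the marble, so the panel is ajar. The tin is at its target, and the hand is clear.

```bash
python3 -c "
from cell import r
print(r.close_job())"
```

```text
the job is handed in; nothing more can be done
None
```

The tin is upright on the marble on the clipper's side, about 19 mm clear of the panel; the panel's catch let go and it stands ajar (dot about 27 mm above the marble), the pump and clipper look unmoved, and the job was handed in after about 10 s.

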